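# Put the chalk-line reel away in the sliding-lid box

### The job

Put the chalk-line reel away in the wooden sliding-lid box: slide the lid back to uncover the box, lay the reel flat inside, the same way up as it lies on the bench, and slide the lid fully shut again.

Things in the scene. Friction and masses are not known exactly. Their poses are not given: they have to be found in the camera images.
- chalk_reel: Chalk-line reel, black and stubby, a yellow disc on the -x side of its thick body; loose, 123 mm long, about 0.16 kg. Origin: underside, mid-length; z up, length along y. The thick body spans y +12 to +62, x -13 to +17 mm, 36 high (hold it across x, near x +2, y +30, about 20 mm up). Slim grip and tongue y -62 to +12, x -7 to +15 mm, 17 high.
- box: Wooden box with a lid sliding in grooves, fixed to the bench, 154 (x) by 182 (y) by 62 mm high. Origin: centre of its underside, on the bench; z up. Inside 130 (x) by 160 mm (y), centred; inner floor 6 mm above the bench, 44 mm clear under the lid. Side walls 12 mm thick, tops at 62 mm, as is the +y end; the -y end is 49 mm high and the lid runs out over it.
- box_lid (a joint): How far the lid is open, in m: 0 = fully shut, against the +y end of the box; 0.155 = fully back, slid out toward the box's -y, leaving 155 mm of the inside open next to the +y end. Starts shut or nearly so. It slides with about 2.5 N of friction and stays where it is left.
- lid_grip (a point): Middle of the pull batten on the lid: a wooden bar 70 mm long along the box's x, 16 mm wide along its y (pinch it across y), 24 mm high. The point lies 12 mm below the batten's top, 12 mm above the lid's upper face and 68.5 mm above the bench; it moves with the lid and is over the box's origin when shut. Its axes are the box's.
Mind the look-alikes: they are no part of the job. Several things look just like the chalk_reel: the one meant starts farthest to the robot's right.

How it is judged:
By the outcome, as a careful person would: the job done as asked, in the order asked, and still so for the second after the job is handed in, with the robot touching nothing.
It also fails if it takes over 72 s, if anything falls off the work surface, if the arm or the gripper's body presses on something with over 40 N, if the wrist force passes 120 N, or if a joint passes its speed limit or range.

### The arm

A 6-joint arm with a two-finger parallel gripper is mounted at the origin on a cart in front of the work surface, level with it; the furniture and walls round the work are solid. World frame = base frame: x ahead of the robot, y to its left, z up, the work surface at z = 0. Lengths are in m, angles in rad, forces in N, time in s.
With the tool pointing down it reaches from about 0.3 to 0.775 m from the base axis. Payload 14.6 kg.
Tool frame: the origin (TCP) lies at the centre of the arm's flange, where the gripper is bolted on; the fingertips stand 199 mm ahead of it and the grasp point (between the pads) lies 180 mm ahead of it; z points along the fingers, y is the line along which they close (so a half turn about z gives the same grasp; the last joint's range is limited). The gripper opens to 94 mm and grips with 3 to 60 N. Pads are 16 mm wide; open, the fingers measure 119 mm over their backs; the gripper's body (75 mm by 177 mm) begins 78 mm behind the grasp point.
Start: joints at [1.033, 0.3, 1.521, -0, 1.321, -0.067], TCP at [0.249, 0.49, 0.405] pointing down, gripper open.
Joint ranges: [-3.03, 3.03], [-0.79, 2.21], [0.23, 2.52], [-1.04, 4.18], [0, 3.07], [-2.55, 2.55]. Speed limits (rad/s): [2.22, 2.22, 2.57, 3.14, 3.14, 3.14].

### API

Orientations are given as [roll, pitch, yaw] about the fixed x, y, z axes, in that order (R = Rz(yaw) Ry(pitch) Rx(roll)).
In Python, from station import ctrl gives the robot as it stands. The module is installed in compiled form; this text tells all that it offers.
- The arm moves only by the tool servo_tool, never from a script. Its argument "motion" is a list of rows, each a list of 5 numbers: the closure, from 0 (fully open) to 1 (shut), then the shift along the world's x, y, z in cm, then the turn about the world's z in degrees. A call has 1 to 20 rows; each row is the pose to reach, as a shift and turn from the pose commanded when the call began; what a row does not reach only later rows make up. A row lasts 1/8 s, in which the tool goes at most 62.5 mm and 10.7 degrees, less where a joint would pass 70% of its speed; a pose out of reach is approached as far as the arm can. A call with a gripper value outside its range is refused whole. The fingers move at their own pace and stop on an object; "squeeze" is the grip in N (left out, the last holds). Time passes only in rows, so rows that repeat a pose let the fingers close. It gives the time, the measured TCP pose, the force, the opening and the grip force at its end, in the units of the state.
- ctrl.get_obs(): the state, without advancing time (a new reading comes with each control period).
- ctrl.camera(name): name is "scene" or "top"; returns a dict with "image" (400x640x3 uint8, red, green, blue), "fx", "fy", "cx", "cy" (pixels), "camera_from_world" (4x4, takes a point from world to camera coordinates). Camera axes: x right, y up, looking along -z (the intrinsics and any distortion apply to the point x, -y, -z); pixel columns grow to the right and rows downward; lengths in m; the calibration is good to about 2 mm. A picture is of the moment at which its call begins. There is no depth.
- ctrl.hand_in(): hands the job in; it is judged then, once.
The state is a dict: "time_s": time; "qpos": joint angles; "joint_vel": joint speeds; "tau": joint torques, N m; "ee_pos": TCP position; "eef_rot": TCP orientation; "force": force on the tool from outside, world axes, zero at the start; "moment": the same for the moment, N m; "grip_width": finger opening in m; "grip_force": force on a finger pad.
Only numpy, scipy, OpenCV 4.12 (cv2) and the standard library are available. Lean on these libraries where they do the work, as an engineer would, in place of code of your own. Each camera call takes 0.05 s, during which the arm holds its last target. There are 200 camera calls.

## Working session

There is one attempt and no reset: what is moved stays moved. The work goes in short steps, Python scripts to look and compute and a tool call to move; the robot and the scene stay as the last step left them, time stands still between calls to the robot, and variables do not carry over. Pictures are saved under pics/ and viewed, at most 10 in all, crops included, and the job is handed in when it is done.

Besides the shell and the picture viewer there is one more tool, called as a command line: name --pt "numbers of a row" for each row, then --argument value for the rest. servo_tool: Moves the arm, as the interface text tells. Its arguments: {"type":"object","properties":{"motion":{"type":"array","items":{"type":"array","items":{"type":"number"}}},"squeeze":{"type":"number"}},"required":["motion"]}

```bash
mkdir -p pics
cat > h.py <<'E'
import numpy as np, cv2
from station import ctrl
def ray(c,u,v,z):
    T=np.array(c["camera_from_world"]);R=T[:3,:3];o=-R.T@T[:3,3]
    d=R.T@np.array([(u-c["cx"])/c["fx"],-(v-c["cy"])/c["fy"],-1])
    return (o+d*(z-o[2])/d[2])
def proj(c,p):
    T=np.array(c["camera_from_world"]);q=T[:3,:3]@np.array(p)+T[:3,3]
    return c["cx"]-c["fx"]*q[0]/q[2], c["cy"]+c["fy"]*q[1]/q[2]
def snap(n,f):
    c=ctrl.camera(n);cv2.imwrite(f,c["image"][:,:,::-1]);return c
E
python3 - <<'E'
from h import *
for n in("top","scene"):
    c=snap(n,f"pics/{n}0.png");T=np.array(c["camera_from_world"]);print(n,c["fx"],c["cx"],c["cy"],-T[:3,:3].T@T[:3,3],T[:3,:3].round(2).tolist(),[k for k in c])
o=ctrl.get_obs();print(o["time_s"],o["eef_rot"],o["grip_width"])
E
```

```text
top 498.6844493338811 318.7033291046594 195.86502712983034 [ 0.22570302 -0.12516183  1.28569358] [[-0.0, -1.0, 0.02], [0.99, 0.0, 0.16], [-0.16, 0.02, 0.99]] ['image', 'fx', 'fy', 'cx', 'cy', 'camera_from_world']
scene 372.5783270102097 321.6172650716293 194.55732451540243 [-0.02057274 -0.57038368  0.82341214] [[0.68, -0.74, -0.0], [0.56, 0.51, 0.66], [-0.48, -0.44, 0.76]] ['image', 'fx', 'fy', 'cx', 'cy', 'camera_from_world']
0.1 [-3.14059082e+00 -6.68597644e-05  2.67078288e+00] 0.09424805564922135
```

View pics/top0.png

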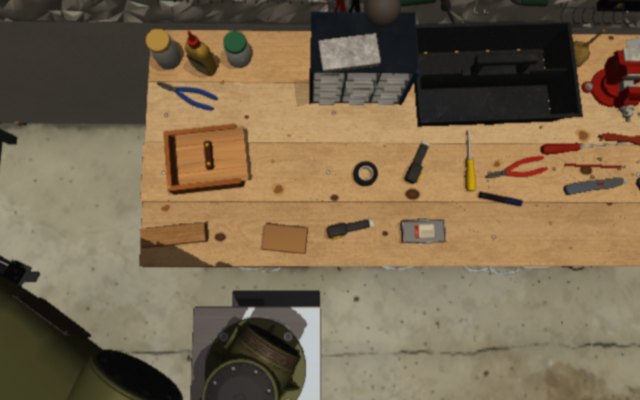

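View pics/scene0.png

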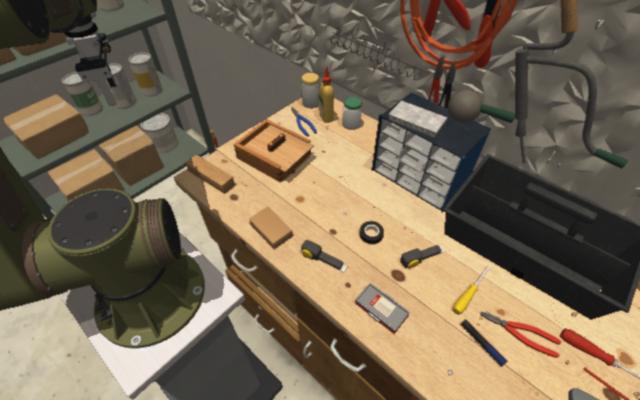

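Run:
```python
import cv2
t=cv2.imread("pics/top0.png");s=cv2.imread("pics/scene0.png")
a=cv2.resize(t[110:205,150:260],None,fx=5,fy=5,interpolation=cv2.INTER_CUBIC)[:, :400*2]
b=cv2.resize(t[130:195,390:440],None,fx=5,fy=5,interpolation=cv2.INTER_CUBIC)
import numpy as np
w=np.zeros((600,800,3),'u1');w[:475,:550]=a;w[:325,550:800]=b
c=cv2.resize(s[240:275,395:445],None,fx=5,fy=5,interpolation=cv2.INTER_CUBIC);w[340:515,550:800]=c
cv2.imwrite("pics/crop1.png",w)
cv2.imwrite("pics/crop2.png",cv2.resize(s[105:190,220:330],None,fx=6,fy=6,interpolation=cv2.INTER_CUBIC))
```

```text
(no output)
```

View pics/crop1.png

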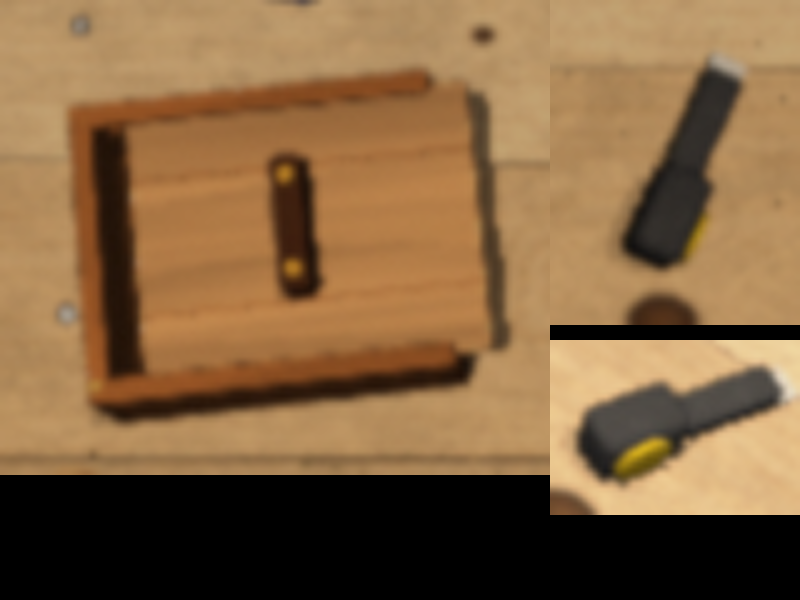

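View pics/crop2.png

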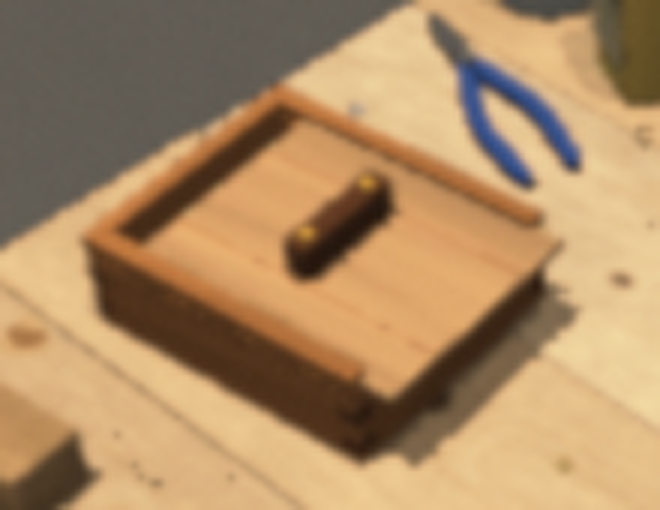

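```bash
cat >> h.py <<'E'
def fit(c,names,px,pts,x0,zoff=0):
    from scipy.optimize import least_squares
    pts=np.array(pts,float);px=np.array(px,float)
    def f(s):
        cs,sn=np.cos(s[2]),np.sin(s[2])
        return np.ravel([np.array(proj(c,[s[0]+cs*p[0]-sn*p[1],s[1]+sn*p[0]+cs*p[1],p[2]]))-q for p,q in zip(pts,px)])
    r=least_squares(f,x0);print(names,r.x.round(4),np.degrees(r.x[2]).round(2),"res",r.fun.round(1));return r.x
E
python3 - <<'E'
from h import *
c=ctrl.camera("top");o=np.array([150,110])
P=lambda l:[np.array(q)/5+o for q in l]
b=fit(c,"box",P([(68,106),(90,388),(430,75),(458,352)]),[(.077,.091,.062),(-.077,.091,.062),(.077,-.091,.062),(-.077,-.091,.062)],[.47,.22,0])
l=fit(c,"batten",P([(286,157),(300,292)]),[(.035,0,.0805),(-.035,0,.0805)],[.47,.22,0])
d=l[:2]-b[:2];y=np.array([-np.sin(b[2]),np.cos(b[2])]);print("lid off",d@y)
for n,q in dict(tl=(112,165),tr=(160,182),br=(118,265),bl=(78,245),tip=(178,65),tipl=(160,57),tipr=(192,72)).items():
    z=.017 if n[:2]=="ti" else .036
    print(n,ray(c,390+q[0]/5,130+q[1]/5,z)[:2].round(4))
r=fit(c,"reel",[np.array(q)/5+[390,130] for q in [(112,165),(160,182),(160,57),(192,72)]],[(.017,.012,.036),(-.013,.012,.036),(.015,-.062,.017),(-.007,-.062,.017)],[.45,-.3,1.5])
E
```

```text
box [0.5223 0.1376 0.1091] 6.25 res [ 0.3 -1.4 -0.2  2.1  0.1 -2.4 -0.2  1.6]
batten [0.5201 0.1184 0.1335] 7.65 res [-0.  -0.2  0.   0.2]
lid off -0.018772523661600964
tl [ 0.5117 -0.3959]
tr [ 0.5028 -0.4204]
br [ 0.4593 -0.3973]
bl [ 0.4697 -0.3771]
tip [ 0.5701 -0.4366]
tipl [ 0.5744 -0.4272]
tipr [ 0.5664 -0.4439]
reel [ 0.5149 -0.4141  1.1391] 65.26 res [-0.8  0.2  0.2  1.6 -0.3 -1.1  0.9 -0.7]
```

Run:
```python
from h import *
c=ctrl.camera("scene")
P=lambda l:[np.array(q)/6+[220,105] for q in l]
b=fit(c,"box",P([(282,90),(88,238),(542,214),(360,372)]),[(.077,.091,.062),(-.077,.091,.062),(.077,-.091,.062),(-.077,-.091,.062)],[.52,.13,.1])
l=fit(c,"batten",P([(368,180),(304,236)]),[(.025,0,.0805),(-.025,0,.0805)],[.52,.12,.1])
y=np.array([-np.sin(b[2]),np.cos(b[2])]);print("lid off",(l[:2]-b[:2])@y)
Q=lambda q:np.array(q)/5+[395,240]
r=fit(c,"reel",[Q((q[0]-550,q[1]-340)) for q in [(582,420),(662,385),(690,405),(605,445),(775,367)]],[(.017,.062,.036),(.017,.012,.036),(-.013,.012,.036),(-.013,.062,.036),(.015,-.062,.017)],[.51,-.41,1.14])
```

```text
box [0.5209 0.1335 0.1283] 7.35 res [-0.2 -1.1 -0.8 -0.2  1.1 -0.9 -0.1  1.7]
batten [0.5219 0.1178 0.1366] 7.83 res [-0.1  0.2  0.1 -0.2]
lid off -0.015778728383416374
reel [ 0.5173 -0.4207  1.1178] 64.04 res [-1.8 -2.5 -0.1 -1.8  0.8  3.9 -0.2  2.5  1.3 -2.5]
```

servo_tool --pt "0.2 5 -6 0 8" --pt "0.2 10 -12 -2 17" --pt "0.2 14 -18 -4 25" --pt "0.2 19 -24 -6 34" --pt "0.2 23 -29 -7 36" --pt "0.2 27 -35 -8 36" --pt "0.2 27 -37 -8 36" --pt "0.2 27 -37 -8 36"

```text
time_s: 1.2
ee_pos: [0.5204, 0.1176, 0.324]
eef_rot: [-3.141, -0.001, -2.986]
force: [-0.3, -0.1, 0.4]
grip_width: 0.0754
grip_force: 0.0
```

servo_tool --pt "0.2 0 0 -3 -1.5" --pt "0.2 0 0 -5 -1.5" --pt "0.2 0.05 0 -6.3 -1.5" --pt "0.2 0.05 0 -6.3 -1.5" --pt "1 0.05 0 -6.3 -1.5" --pt "1 0.05 0 -6.3 -1.5" --pt "1 0.05 0 -6.3 -1.5" --pt "1 0.05 0 -6.3 -1.5" --pt "1 0.05 0 -6.3 -1.5" --squeeze 20

```text
time_s: 2.33
ee_pos: [0.52, 0.1201, 0.2617]
eef_rot: [-3.142, 0.0, -3.01]
force: [-0.2, 0.0, -1.1]
grip_width: 0.0287
grip_force: 0.0
```

Run:
```python
from h import *
o=ctrl.get_obs();print(o["grip_width"],o["grip_force"],o["force"],o["ee_pos"])
a=ctrl.camera("top")["image"][110:210,130:330,::-1]
b=ctrl.camera("scene")["image"][100:200,200:400,::-1]
cv2.imwrite("pics/g1.png",cv2.resize(np.vstack([a,b]),None,fx=3,fy=3,interpolation=cv2.INTER_CUBIC))
```

```text
0.028714920838267807 0.0 [-0.18992072  0.03038276 -1.05229779] [0.51999576 0.12014674 0.26172904]
```

Fingers still closing; give them time.

servo_tool --pt "1 0 0 0 0" --pt "1 0 0 0 0" --pt "1 0 0 0 0"

```text
time_s: 2.8
ee_pos: [0.52, 0.1201, 0.2617]
eef_rot: [3.142, 0.0, -3.01]
force: [-0.4, -0.1, -0.1]
grip_width: 0.0155
grip_force: 20.0
```

servo_tool --pt "1 0.25 -2 0 0" --pt "1 0.55 -4 0 0" --pt "1 0.8 -6 0 0" --pt "1 1.05 -8 0 0" --pt "1 1.3 -10 0 0" --pt "1 1.55 -12 0 0" --pt "1 1.7 -13 0 0" --pt "1 1.7 -13 0 0"

```text
time_s: 3.8
ee_pos: [0.5363, -0.0107, 0.2616]
eef_rot: [-3.142, -0.004, -3.011]
force: [-14.7, -4.4, 10.1]
grip_width: 0.0159
grip_force: 20.0
```

servo_tool --pt "1 -0.05 -0.4 0 0" --pt "1 -0.05 -0.7 0 0" --pt "1 -0.05 -1.0 0 0" --pt "1 -0.05 -1.0 0 0"

```text
time_s: 4.3
ee_pos: [0.5362, -0.0171, 0.2615]
eef_rot: [3.135, -0.001, -3.01]
force: [-4.2, 32.3, 5.9]
grip_width: 0.0161
grip_force: 20.0
```

servo_tool --pt "1 -0.05 -0.7 0 0" --pt "0.6 -0.05 -0.7 0 0" --pt "0.6 -0.05 -0.7 0 0" --pt "0.6 -0.05 -0.7 0 0"

```text
time_s: 4.8
ee_pos: [0.5362, -0.0265, 0.2617]
eef_rot: [3.141, 0.001, -3.01]
force: [2.8, 6.5, -1.1]
grip_width: 0.0375
grip_force: 3.1
```

servo_tool --pt "0.4 0 0.9 0 0" --pt "0 0 0.9 3 0" --pt "0 0 0.9 6 0" --pt "0 -1 -5 8 -8" --pt "0 -2 -11 8 -16" --pt "0 -3 -17 8 -24" --pt "0 -4 -23 8 -32.5" --pt "0 -4.7 -29 8 -32.5" --pt "0 -4.7 -34 6 -32.5" --pt "0 -4.7 -37.4 3 -32.5" --pt "0 -4.7 -37.4 3 -32.5"

```text
time_s: 6.18
ee_pos: [0.4882, -0.4023, 0.2887]
eef_rot: [3.141, -0.004, 2.703]
force: [0.1, -0.0, 0.2]
grip_width: 0.0938
grip_force: 0.0
```

Run:
```python
from h import *
c=ctrl.camera("top");d=ctrl.camera("scene")
a=c["image"][110:235,380:480,::-1];b=d["image"][190:315,350:450,::-1]
cv2.imwrite("pics/g2.png",cv2.resize(np.hstack([a,b]),None,fx=4,fy=4,interpolation=cv2.INTER_CUBIC))
o=ctrl.get_obs();print(o["ee_pos"],o["eef_rot"],o["grip_width"],proj(c,[.489,-.402,.036]),proj(d,[.489,-.402,.036]),proj(d,[o["ee_pos"][0],o["ee_pos"][1],.02]))
```

```text
[ 0.48911049 -0.40045701  0.29178601] [ 3.14155394e+00 -4.07810640e-04  2.70548826e+00] 0.09429007649465168 (np.float64(415.0454856166896), np.float64(171.6383586101082)) (np.float64(412.37227268480297), np.float64(253.96497795111384)) (np.float64(410.710419384994), np.float64(257.0135085539362))
```

View pics/g2.png

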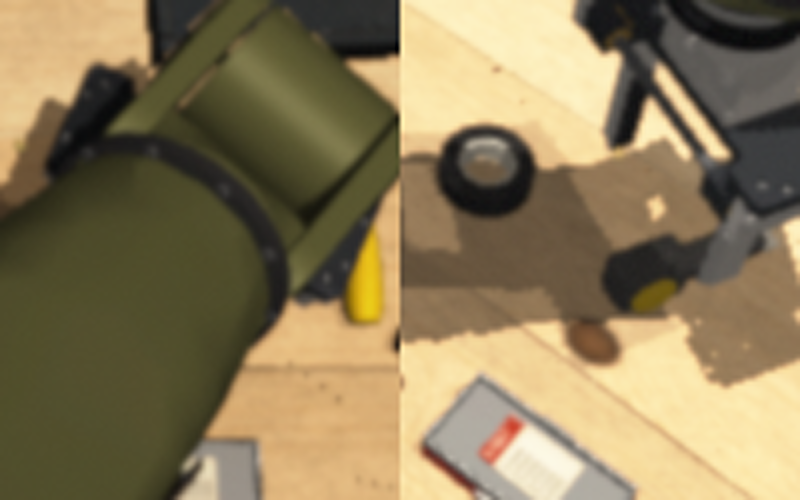

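servo_tool --pt "0 0 0 -4 0" --pt "0 0 0 -7 0" --pt "0 0 0 -8.7 0" --pt "0.3 0 0 -8.7 0" --pt "0.8 0 0 -8.7 0" --pt "0.8 0 0 -8.7 0" --pt "0.8 0 0 -8.7 0" --pt "0.8 0 0 -8.7 0" --pt "0.8 0 0 -8.7 0" --pt "0.8 0 0 -8.7 0" --pt "0.8 0 0 -8.7 0" --pt "0.8 0 0 -8.7 0" --squeeze 20

```text
time_s: 7.78
ee_pos: [0.489, -0.4008, 0.2047]
eef_rot: [-3.142, -0.0, 2.706]
force: [-0.4, 0.2, 0.4]
grip_width: 0.0297
grip_force: 19.9
```

servo_tool --pt "0.8 0 0 3 0" --pt "0.8 0 0 8 0" --pt "0.8 0 4 12 -6" --pt "0.8 0 10 12 -14" --pt "0.8 0.5 16 12 -22" --pt "0.8 1 22 12 -30" --pt "0.8 1 28 12 -38" --pt "0.8 1.5 34 12 -46" --pt "0.8 2 40 12 -54" --pt "0.8 2.5 46 12 -58.2" --pt "0.8 3 52 12 -58.2" --pt "0.8 3 56 12 -58.2" --pt "0.8 3 57.2 12 -58.2" --pt "0.8 3 57.2 12 -58.2" --pt "0.8 3 57.2 12 -58.2"

```text
time_s: 9.65
ee_pos: [0.5191, 0.17, 0.3246]
eef_rot: [-3.141, 0.0, 1.689]
force: [-1.0, -0.2, -2.6]
grip_width: 0.0294
grip_force: 19.9
```

Run:
```python
from h import *
c=ctrl.camera("top");d=ctrl.camera("scene")
a=c["image"][90:230,140:300,::-1];b=d["image"][80:220,200:360,::-1]
cv2.imwrite("pics/g3.png",cv2.resize(np.vstack([a,b]),None,fx=2.14,fy=2.14,interpolation=cv2.INTER_CUBIC) if 0 else cv2.resize(np.hstack([a,b]),None,fx=2.5,fy=2.5,interpolation=cv2.INTER_CUBIC))
o=ctrl.get_obs();print(o["ee_pos"],np.degrees(o["eef_rot"]),o["grip_width"])
p=o["ee_pos"];th=np.radians(6.8);z=p[2]-.2047
for n,l in dict(tip=(.004,-.062,.017),end=(-.013,.062,.036)).items():
    w=[p[0]+np.cos(th)*(l[0]-.002)-np.sin(th)*(l[1]-.03),p[1]+np.sin(th)*(l[0]-.002)+np.cos(th)*(l[1]-.03),z+l[2]]
    print(n,[((np.array(proj(k,w))-off)*2.5).round() for k,off in ((c,(140,90)),(d,(200-160,80)))])
```

```text
[0.51913473 0.17004716 0.32468108] [-1.79997292e+02  5.33771578e-03  9.67404569e+01] 0.0297684209597095
tip [array([202., 136.]), array([615., 122.])]
end [array([ 66., 163.]), array([523.,  78.])]
```

View pics/g3.png

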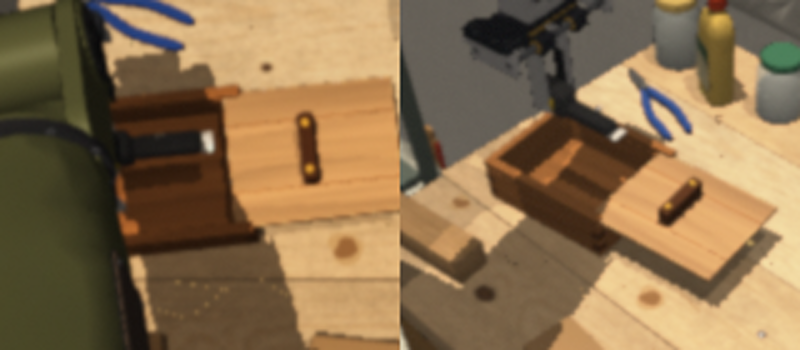

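servo_tool --pt "0.8 0 0.7 -2 0" --pt "0.8 -0.1 0.7 -5 0" --pt "0.8 -0.1 0.7 -8 0" --pt "0.8 -0.1 0.7 -10 0" --pt "0.8 -0.1 0.7 -11.2 0" --pt "0.8 -0.1 0.7 -11.2 0"

```text
time_s: 10.5
ee_pos: [0.518, 0.1778, 0.2123]
eef_rot: [-3.141, 0.0, 1.689]
force: [0.8, -1.2, -0.9]
grip_width: 0.03
grip_force: 19.9
```

servo_tool --pt "0.8 0 0 -0.15 0" --pt "0.55 0 0 -0.15 0" --pt "0.55 0 0 -0.15 0" --pt "0.55 0 0 -0.15 0" --pt "0.55 0 0 -0.15 0" --pt "0.55 0 0 3 0" --pt "0.55 0 0 7 0" --pt "0.55 0 0 12 0" --pt "0.55 -4 -6 16 0" --pt "0.55 -8 -12 20 8" --pt "0.55 -10 -18 20 18" --pt "0.55 -12 -24 20 28" --pt "0.55 -12 -30 20 38" --pt "0.55 -12 -32 20 48" --pt "0.55 -12 -32 20 58" --pt "0.55 -12 -32 20 68" --pt "0.55 -12 -32 20 78" --pt "0.55 -12 -32 20 88" --pt "0.55 -12 -32 20 90.5" --pt "0.55 -12 -32 20 90.5"

```text
time_s: 13.0
ee_pos: [0.3979, -0.1418, 0.4127]
eef_rot: [-3.142, 0.0, -3.014]
force: [0.7, 0.1, -0.1]
grip_width: 0.0424
grip_force: 0.0
```

Run:
```python
from h import *
c=ctrl.camera("top");d=ctrl.camera("scene")
a=c["image"][100:220,140:300,::-1];b=d["image"][90:210,200:360,::-1]
cv2.imwrite("pics/g4.png",cv2.resize(np.hstack([a,b]),None,fx=2.5,fy=2.5,interpolation=cv2.INTER_CUBIC))
o=ctrl.get_obs();print(o["ee_pos"],np.degrees(o["eef_rot"]),o["grip_width"])
```

```text
[ 0.3979538  -0.14181883  0.41267451] [ 1.79999666e+02  1.60088227e-03 -1.72771636e+02] 0.04206129158234342
```

View pics/g4.png

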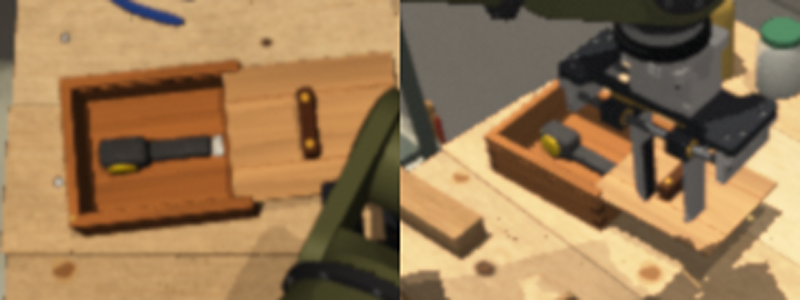

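servo_tool --pt "0.45 5 4 0 0" --pt "0.45 10 8 0 0" --pt "0.45 13.8 12.4 -3 -0.5" --pt "0.45 13.8 12.4 -8 -0.5" --pt "0.45 13.8 12.4 -12 -0.5" --pt "0.45 13.8 12.4 -15.1 -0.5" --pt "0.45 13.8 12.4 -15.1 -0.5" --pt "1 13.8 12.4 -15.1 -0.5" --pt "1 13.8 12.4 -15.1 -0.5" --pt "1 13.8 12.4 -15.1 -0.5" --pt "1 13.8 12.4 -15.1 -0.5" --pt "1 13.8 12.4 -15.1 -0.5" --squeeze 20

```text
time_s: 14.6
ee_pos: [0.5359, -0.0164, 0.2623]
eef_rot: [3.138, 0.001, -3.022]
force: [-3.1, 18.5, 5.9]
grip_width: 0.016
grip_force: 20.0
```

servo_tool --pt "1 -0.25 2 0 0" --pt "1 -0.5 4 0 0" --pt "1 -0.7 6 0 0" --pt "1 -0.95 8 0 0" --pt "1 -1.2 10 0 0" --pt "1 -1.45 12 0 0" --pt "1 -1.65 14 0 0" --pt "1 -1.75 14.8 0 0" --pt "1 -1.8 15.2 0 0" --pt "1 -1.8 15.2 0 0"

```text
time_s: 15.85
ee_pos: [0.5179, 0.1356, 0.2623]
eef_rot: [3.141, 0.002, -3.022]
force: [2.1, 2.3, 6.1]
grip_width: 0.016
grip_force: 20.0
```

Not at the stop yet; creep on.

servo_tool --pt "1 0 0.2 0 0" --pt "1 0 0.4 0 0" --pt "1 0 0.6 0 0" --pt "1 0 0.6 0 0"

```text
time_s: 16.35
ee_pos: [0.5179, 0.1394, 0.2621]
eef_rot: [-3.137, -0.0, -3.022]
force: [-0.4, -22.6, 10.5]
grip_width: 0.0155
grip_force: 20.0
```

servo_tool --pt "1 0 -0.1 0 0" --pt "0.5 0 -0.1 0 0" --pt "0.5 0 -0.1 0 0" --pt "0.5 0 -0.1 0 0" --pt "0.5 0 -0.1 0 0" --pt "0.5 0 -0.1 4 0" --pt "0.5 0 -0.1 9 0" --pt "0.5 -4 -6 14 0" --pt "0.5 -8 -12 16 0" --pt "0.5 -12 -18 16 0" --pt "0.5 -14 -24 16 0" --pt "0.5 -14 -30 16 0" --pt "0.5 -14 -30 16 0"

```text
time_s: 17.98
ee_pos: [0.377, -0.1619, 0.422]
eef_rot: [-3.141, 0.001, -3.024]
force: [0.7, 0.9, 0.2]
grip_width: 0.0467
grip_force: 0.0
```

Run:
```python
from h import *
c=ctrl.camera("top");d=ctrl.camera("scene")
a=c["image"][100:220,140:300,::-1];b=d["image"][90:210,200:360,::-1]
cv2.imwrite("pics/g5.png",cv2.resize(np.hstack([a,b]),None,fx=2.5,fy=2.5,interpolation=cv2.INTER_CUBIC))
o=ctrl.get_obs();print(o["ee_pos"],o["time_s"],o["force"])
```

```text
[ 0.37724318 -0.1623149   0.4217436 ] 18.075 [0.04171655 0.54386041 0.10733152]
```

View pics/g5.png

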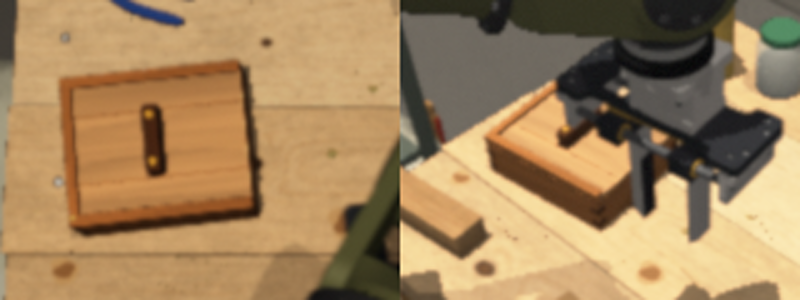

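The lid is flush against the +y end (no gap near pixel x≈73), and the arm is clear.

```bash
python3 -c "
from station import ctrl
print(ctrl.hand_in())"
```

```text
the job is handed in; nothing more can be done
None
```

The rightmost chalk-line reel is lying flat and right way up in the box, the lid is fully shut against its stop, and I handed the job in at about 18 s with the arm clear.

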